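# Fit the D-flatted spindle through the gear in the vice

## Task

Lift the square-headed spindle out of the wooden block and lower its flatted shaft through the D-shaped hole of the gear in the red vice: turn it under a light push until the flat finds its match, then thread it through until the collar sits fully home on the brass boss. Never force it, and let go of it once it is seated. Do not disturb the tray, the grey case, the screwdriver or the brass bush.

Things in the scene. Friction and masses are not known exactly. Their poses are not given: they have to be found in the camera images.
- spindle: Loose steel spindle, 0.35 kg, 101 mm tall, upright at the start. Origin: centre of the shaft's lower end; z up its axis. Shaft: 0 to 50 mm, 24 mm diameter, with one flat along its length facing the spindle's own +x, 6 mm from the axis; the lowest 4 mm taper in, 3 mm on the round side, 1 mm on the flat. Collar: 36 mm diameter, 50 to 56 mm. Square grip head above it.
- head (a point): Middle of the spindle's dark grip head, 81 mm above the spindle's origin, same axes. The head is 24 mm square, from 56 to 101 mm, its faces square to the spindle's x and y. A white paint mark on its top and side shows the side of the flat (+x).
- block: Light wooden block fixed to the bench, 90 x 90 x 56 mm high, origin under its centre. At the start the spindle stands in its vertical hole (27 mm diameter, in the middle), collar resting on the top face, shaft reaching 50 mm down, so the spindle's origin is 6 mm above the bench.
- vice: Low red drill-press vice fixed to the bench, base 250 x 110 mm, jaws 74 mm high, origin under the gear's axis, x along its screw (handle at -x). In its jaws an aluminium bearing block carries a gear with a vertical axis, 96 mm over the teeth; clear space below lets the shaft pass through.
- hole (a point): Centre of the upper mouth of the gear's hole, on the gear's axis, 106 mm above the bench, level with the top of the brass boss; axes those of the vice, z up. D-shaped hole: 26 mm diameter with one flat 7 mm from the axis, so about 1 mm clear all round; the shaft enters only within some 6 to 12 degrees of the match. Collar home: the spindle's origin is 50 mm below this point.
- boss (a point): Middle of the gear's brass boss (44 mm wide, 28 mm thick; steel web 8 mm lower), vice axes. The gear was left turned by an unmeasured 0.45 to 1.85 rad anticlockwise (from above) from where the hole's flat lies on the vice's +x side: see the blue mark on its web (flat's side) or feel for it. It turns stiffly (0.1 N m), stays put under a light rub. About 5 N is enough for feeling; over 60 N, wedging included, is forcing.
- tray: Open dark steel tray, 80 x 70 x 30 mm, origin under its centre; a bystander.
- case: Grey gauge case, 100 x 50 x 22 mm, origin under its centre; a bystander.
- screwdriver: Screwdriver with a yellow handle lying flat, along its x; a bystander.
- bush: Brass bush, ring of 44 mm outside diameter and 25 mm height, origin under its centre; a bystander.

How it is judged (in metres and radians):
On the way, in this order (a step that is already met when the one before it is completed fails the run):
1. the spindle is lifted clear out of the wooden block (z of spindle in the frame of block above 0.058 m), for 0.1 s.
2. the shaft has come through the far side of the gear's hole (z of spindle in the frame of hole below -0.032 m and horizontal distance between spindle and hole below 0.006 m), for 0.1 s.
At the end, for the whole second after the job is handed in: The spindle stands through the gear's hole with its collar home on the brass boss (its origin at least 47.5 mm below the hole's mouth, within 5 mm of the axis, upright within 0.06 rad), at rest and released (z of spindle in the frame of hole below -0.0475 m and horizontal distance between spindle and hole below 0.005 m and angle between spindle's own z axis and vertical below 0.06 rad and linear speed of spindle below 0.02 m/s and contact force between the fingers and spindle below 0.2 N); the robot touches nothing.
It fails at once if the spindle is pressed on the gear or vice with more than 60 N (contact force between spindle and vice above 60 N).
It fails at once if the open steel tray is moved by more than 20 mm (distance of tray from where it was at the start of the episode above 0.02 m).
It fails at once if the grey gauge case is moved by more than 20 mm (distance of case from where it was at the start of the episode above 0.02 m).
It fails at once if the screwdriver is moved by more than 20 mm (distance of screwdriver from where it was at the start of the episode above 0.02 m).
It fails at once if the brass bush is moved by more than 20 mm (distance of bush from where it was at the start of the episode above 0.02 m).
It also fails if it takes over 72 s, if anything falls off the work surface, if the arm or the gripper's body presses on something with over 40 N, if the wrist force passes 120 N, or if a joint passes its speed limit or range.

## Robot

A 7-joint arm with a two-finger parallel gripper is mounted at the origin on the work surface. World frame = base frame: x ahead of the robot, y to its left, z up, the work surface at z = 0. Lengths are in mm, angles in rad, forces in N, time in s.
With the tool pointing down it reaches from about 400 to 875 mm from the base axis. Payload 4.4 kg.
Tool frame: the origin (TCP) lies midway between the tips of the shut fingers; the grasp point (between the pads) lies 19 mm behind it (ctrl.pinch_z is the distance from the TCP to the grasp point, in mm); z points along the fingers, y is the line along which they close (so a half turn about z gives the same grasp; the last joint's range is limited). The gripper opens to 85 mm and grips with 20 to 120 N. Pads are 22 mm wide; open, the fingers measure 114 mm over their backs; the gripper's body (76 mm by 85 mm) begins 54 mm behind the grasp point. The pads swing forward as they close: fully open they stand 13 mm farther back than shut.
Start: joints at [-1.368, 0.628, 0.038, 1.517, -0.027, 0.996, -0.02], TCP at [172.599, 626.68, 231.313] pointing down, gripper open.
Joint ranges: [-3.06, 3.06], [-0.37, 2.12], [-1.25, 1.32], [0.18, 2.47], [-1.1, 4.24], [0.23, 1.98], [-2.94, 2.94]. Speed limits (rad/s): [2.57, 2.57, 3.14, 3.14, 3.14, 3.14, 3.14].

## Interface

Orientations are given as [roll, pitch, yaw] about the fixed x, y, z axes, in that order (R = Rz(yaw) Ry(pitch) Rx(roll)).
In Python, from cell import read_state, cams, order, ctrl gives the robot as it stands.
- The arm moves only by the tool move_arm, never from a script. Its argument "targets" is text: rows parted by semicolons, each of 7 numbers parted by spaces: the gripper's target within -1 to 1 (fully open at 1, half-way at 0, shut at -1), then the shift along the tool's x, y, z in cm, then the turn, a rotation vector about the tool's x, y, z in degrees. A call has 1 to 5 rows; each row shifts and turns the commanded pose from where the row before left it, along the tool's axes as they then stand; what a row does not reach is not made up. A row lasts 1/12 s, in which the tool goes at most 41.7 mm and 7.16 degrees, less where a joint would pass 70% of its speed; a pose out of reach is approached as far as the arm can. A call with a gripper value outside its range is refused whole. The fingers move at their own pace and stop on an object; the grip force is fixed at half the most. Time passes only in rows, so rows that do not move let the fingers close. It gives the time, the measured TCP pose, the force, the opening and the grip force at its end, in the units of the state.
- read_state(): the state, without advancing time (a new reading comes with each control period).
- cams.get_image(name): name is "scene" or "top" or "wrist"; returns a dict with "color" (420x560x3 uint8, red, green, blue), "fovy" (degrees; the focal length in pixels is half the picture's height over the tangent of half this angle, whatever the lens; pixels are square), "cx", "cy" (the principal point, pixels), "k1" (the pictures are not rectified: a ray, as slopes to the right and down, at radius r is drawn at 1 + k1 r^2 times it, then the intrinsics apply), "rvec" (rotation vector, rad) and "tvec" (3), from world to camera coordinates, as OpenCV has them. Camera axes: x right, y down, z forward; pixel columns grow to the right and rows downward; lengths in mm; the calibration is good to about 2 mm. A picture is of the moment at which its call begins. There is no depth.
- order.finish_job(): hands the job in; it is judged then, once.
The state is a dict: "clock": time; "qpos": joint angles; "qd": joint speeds; "tau": joint torques, N m; "eef_pos": TCP position; "tool_rot": TCP orientation; "force": force on the tool from outside, world axes, zero at the start; "torque": the same for the moment, N m; "width": finger opening in mm; "gripper_force": force on a finger pad.
Only numpy, scipy, OpenCV 4.12 (cv2) and the standard library are available. Lean on these libraries where they do the work, as an engineer would, in place of code of your own. Each camera call takes 0.05 s, during which the arm holds its last target. There are 200 camera calls.

## Working session

There is one attempt and no reset: what is moved stays moved. The work goes in short steps, Python scripts to look and compute and a tool call to move; the robot and the scene stay as the last step left them, time stands still between calls to the robot, and variables do not carry over. Pictures are saved under pics/ and viewed, at most 10 in all, crops included, and the job is handed in when it is done.

Besides the shell and the picture viewer there is one more tool, called after "Request:" as name(argument=value, ...), one argument or row to a line, values as JSON. move_arm: Moves the arm, as the interface text tells. Its arguments: {"type":"object","properties":{"targets":{"type":"string"}},"required":["targets"]}

```bash
mkdir -p pics; cat > h.py <<'E'
import numpy as np, cv2
from scipy.spatial.transform import Rotation as Ro
from cell import read_state, cams, order, ctrl
def snap(n,f):
    d=cams.get_image(n); cv2.imwrite('pics/'+f+'.png',d['color'][:,:,::-1]); np.save('pics/'+f+'.npy',d,allow_pickle=True); return d
def load(f): return np.load('pics/'+f+'.npy',allow_pickle=True).item()
def K(d):
    f=d['color'].shape[0]/2/np.tan(np.radians(d['fovy'])/2); return np.array([[f,0,d['cx']],[0,f,d['cy']],[0,0,1.]])
def ray(d,uv):
    s=cv2.undistortPoints(np.array(uv,float).reshape(-1,1,2),K(d),np.array([d['k1'],0,0,0.]))[:,0]
    R=cv2.Rodrigues(np.array(d['rvec'],float))[0]; t=np.array(d['tvec'],float).ravel()
    return -R.T@t,(np.c_[s,np.ones(len(s))]@R)
def onz(d,uv,z):
    c,r=ray(d,uv); return c+r*((z-c[2])/r[:,2])[:,None]
def proj(d,P): return cv2.projectPoints(np.array(P,float).reshape(-1,1,3),np.array(d['rvec'],float),np.array(d['tvec'],float),K(d),np.array([d['k1'],0,0,0.]))[0][:,0]
E
python3 - <<'E'
from h import *
a=snap('top','top0');b=snap('scene','scene0')
for d in (a,b): print(d['fovy'],d['k1'],ray(d,[[280,210]])[0])
s=read_state();print(s['clock'],s['eef_pos'],s['tool_rot'],s['width'],ctrl.pinch_z)
E
```

```text
55.252310620754486 -0.035109887610763835 [ 408.23052502    4.54362118 1030.2553526 ]
45.69033190601042 -0.04663388552584606 [1058.40721901 -509.74266041 1230.61066695]
0.1 [172.4156137  626.12828614 230.46840047] [-3.13983415e+00 -2.72246608e-06  2.87283271e+00] 85.30721401380148 18.700000000000003
```

View pics/top0.png

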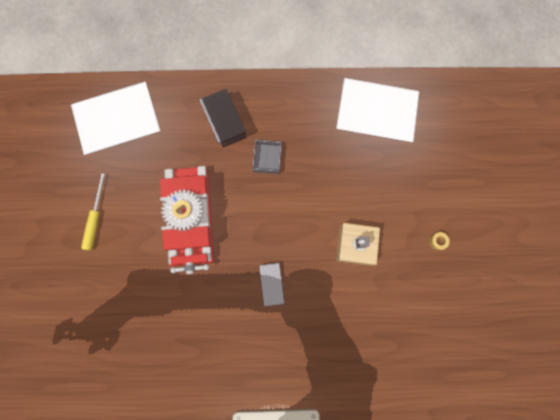

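View pics/scene0.png

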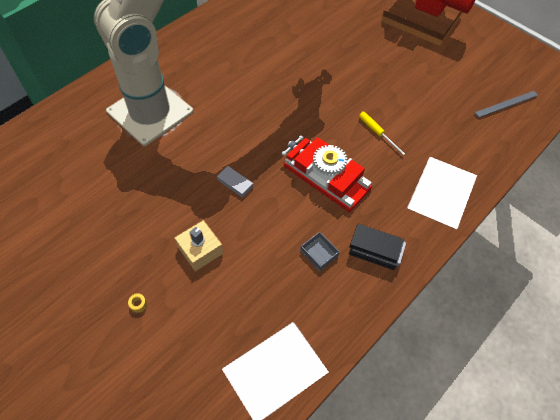

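The top view shows the block at (360,244) with the spindle head at (362,242), the vice gear at (183,210) with its handle at the bottom, the bush at (440,241), the case at (272,284), the tray at (267,157) and the screwdriver at (92,222). The scene view agrees: head at (197,236), gear at (330,158). I'll zoom in on the head and gear in both.

```bash
python3 - <<'E'
from h import *
a=load('top0');b=load('scene0')
def crop(d,u,v,w):
    return cv2.resize(d['color'][v-w:v+w,u-w:u+w,::-1],(400,300) if 0 else (300,300),interpolation=cv2.INTER_CUBIC)
im=np.vstack([np.hstack([crop(a,360,243,25),crop(a,183,210,25)]),np.hstack([crop(b,197,240,25),crop(b,330,158,25)])])
cv2.imwrite('pics/zoom0.png',im)
# block top square by color in top view
hsv=cv2.cvtColor(a['color'],cv2.COLOR_RGB2HSV)
m=cv2.inRange(hsv,(12,60,150),(28,200,255)); m[:,:320]=0; m[:,400:]=0
c=max(cv2.findContours(m,0,2)[0],key=cv2.contourArea); r=cv2.minAreaRect(c);print(r)
print('block',onz(a,[r[0]],56), onz(a,cv2.boxPoints(r),56))
# brass boss
m=cv2.inRange(hsv,(18,120,120),(32,255,255)); m[:180]=0;m[240:]=0;m[:,:160]=0;m[:,210:]=0
c=max(cv2.findContours(m,0,2)[0],key=cv2.contourArea);print('boss',cv2.minEnclosingCircle(c),onz(a,[cv2.minEnclosingCircle(c)[0]],106))
# gear outline: bright low-sat
h2=cv2.cvtColor(b['color'],cv2.COLOR_RGB2HSV)
m=cv2.inRange(h2,(18,120,120),(32,255,255)); m[:140]=0;m[180:]=0;m[:,:300]=0;m[:,360:]=0
c=max(cv2.findContours(m,0,2)[0],key=cv2.contourArea);print('boss scene',cv2.minEnclosingCircle(c),onz(b,[cv2.minEnclosingCircle(c)[0]],106))
E
```

```text
((359.06988525390625, 244.0863037109375), (39.83256149291992, 40.98409652709961), 6.009005546569824)
block [[ 494.1549698  -210.95507327   56.        ]] [[ 451.06521642 -154.9676666    56.        ]
 [ 550.53834611 -170.38646802   56.        ]
 [ 538.02552089 -268.06612542   56.        ]
 [ 438.63477974 -250.95070726   56.        ]]
boss ((179.5, 208.0), 4.609872341156006) [[583.43593919 216.2641061  106.        ]]
boss scene ((330.0, 157.5), 7.500100135803223) [[584.48216544 208.52023111 106.        ]]
```

View pics/zoom0.png

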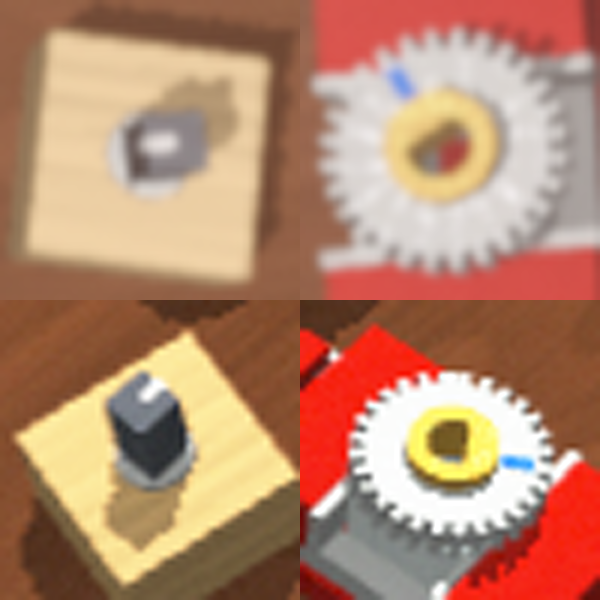

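The zooms show the spindle's white mark on the image-left edge of the head top (about world +y). The gear's blue mark is up-left of the boss at about (174.7,198.8). Next I'll measure both and plan the first move, to hover over the gear.

```bash
cat >> h.py <<'E'
def plan(x,y,z,yawdeg):
    "total shift in tool axes (cm) from measured pose, and tool-z turn (deg)"
    s=read_state(); p=np.array(s['eef_pos']); R=Ro.from_euler('xyz',s['tool_rot'])
    d=R.inv().apply(np.array([x,y,z])-p)/10
    T=Ro.from_euler('xyz',[np.pi,0,np.radians(yawdeg)])
    print('pos',p.round(1),'rpy',np.degrees(s['tool_rot']).round(2),'q7 %.2f'%s['qpos'][6],'F',np.round(s['force'],1))
    print('shift cm',d.round(3),'rot',np.degrees((R.inv()*T).as_rotvec()).round(2))
E
python3 - <<'E'
from h import *
a=load('top0');b=load('scene0')
T=lambda u,v,o:(o[0]+(u+.5)/6-.5,o[1]+(v+.5)/6-.5)
tb=(335,218);tg=(158,185);sb=(172,215);sg=(305,133)
w=lambda d,o,P,z:onz(d,[T(u,v,o) for u,v in P],z).round(1)
print('block corners',w(a,tb,[(47,28),(272,62),(250,282),(25,255)],56), w(a,tb,[(47,28),(272,62),(250,282),(25,255)],56).mean(0))
print('head top ctr, mark',w(a,tb,[(178,143),(158,142)],107))
print('head top,mark scene',w(b,sb,[(146,402),(155,388)][:2] and [(146,102),(155,88)],107))
g=w(a,tg,[(141,145)],106);m=w(a,tg,[(100,83)],98);print(g,m)
g2=w(b,sg,[(152,146)],106);m2=w(b,sg,[(217,163)],98);print(g2,m2)
for G,M in((g,m),(g2,m2)): print(np.degrees(np.arctan2(*(M-G)[0,[1,0]])))
plan(575,212,240,110)
E
```

```text
block corners [[ 548.9 -172.8   56. ]
 [ 532.8 -265.    56. ]
 [ 443.4 -250.1   56. ]
 [ 456.5 -159.2   56. ]] [ 495.4   -211.775   56.   ]
head top ctr, mark [[ 495.6 -212.1  107. ]
 [ 496.1 -204.4  107. ]]
head top,mark scene [[ 498.5 -212.4  107. ]
 [ 496.1 -205.2  107. ]]
[[581.6 212.5 106. ]] [[608.3 231.   98. ]]
[[583.  209.9 106. ]] [[607.8 229.3  98. ]]
34.71746497072664
38.03458150994495
pos [172.4 626.1 230.5] rpy [-179.9   -0.   164.6] q7 -0.02 F [-0.4  0.4  0.4]
shift cm [-49.81  -29.238  -0.902] rot [-9.00e-02  5.00e-02  5.46e+01]
```

Request:
move_arm(
  targets="1 -3.3 -1.95 -0.06 0 0 0;1 -3.3 -1.95 -0.06 0 0 0;1 -3.3 -1.95 -0.06 0 0 0;1 -3.3 -1.95 -0.06 0 0 0;1 -3.3 -1.95 -0.06 0 0 0",
)

```text
clock: 0.52
eef_pos: [306.6, 487.1, 234.0]
tool_rot: [-3.141, -0.0, 2.873]
force: [1.4, 0.5, -0.0]
width: 85.1
gripper_force: 0.0
```

Request:
move_arm(
  targets="1 -3.3 -1.95 -0.06 0 0 0;1 -3.3 -1.95 -0.06 0 0 0;1 -3.3 -1.95 -0.06 0 0 0;1 -3.3 -1.95 -0.06 0 0 0;1 -3.3 -1.95 -0.06 0 0 0",
)

```text
clock: 0.93
eef_pos: [439.8, 349.3, 237.1]
tool_rot: [-3.141, -0.0, 2.873]
force: [1.0, 0.8, 0.1]
width: 85.3
gripper_force: 0.0
```

Request:
move_arm(
  targets="1 -3.3 -1.95 -0.06 0 0 0;1 -3.3 -1.95 -0.06 0 0 0;1 -3.3 -1.95 -0.06 0 0 0;1 -3.3 -1.95 -0.06 0 0 0;1 -3.3 -1.95 -0.06 0 0 0",
)

```text
clock: 1.35
eef_pos: [572.9, 211.5, 240.0]
tool_rot: [-3.141, -0.001, 2.873]
force: [0.6, -0.3, -1.3]
width: 85.1
gripper_force: 0.0
```

Request:
move_arm(
  targets="1 0 0 0 0 0 6.8;1 0 0 0 0 0 6.8;1 0 0 0 0 0 6.8;1 0 0 0 0 0 6.8;1 0 0 0 0 0 6.8",
)

```text
clock: 1.77
eef_pos: [571.9, 213.0, 239.8]
tool_rot: [-3.141, -0.0, 2.273]
force: [-0.2, 0.6, 0.1]
width: 84.9
gripper_force: 0.0
```

Request:
move_arm(
  targets="1 0 0 0 0 0 6.8;1 0 0 0 0 0 6.8;1 0 0 0 0 0 6.8;1 0 0 0 0 0 0;1 0 0 0 0 0 0",
)

```text
clock: 2.18
eef_pos: [571.8, 213.3, 239.9]
tool_rot: [-3.141, 0.0, 1.927]
force: [0.8, 0.0, -0.1]
width: 85.6
gripper_force: 0.0
```

```bash
python3 - <<'E'
from h import *
d=snap('wrist','w1'); print(ray(d,[[280,210]]), proj(d,[[582.3,211.2,106]]))
plan(495.5,-212,200,93)
E
```

```text
(array([549.9871399 , 277.33917825, 382.64293305]), array([[ 0.09041957, -0.26273217, -0.96070028]])) [[290.72010284 202.46305992]]
pos [571.9 213.3 240. ] rpy [-179.97    0.    110.4 ] q7 0.15 F [-0.   0.   0.1]
shift cm [-37.204 -21.984   4.017] rot [-3.00e-02  1.00e-02  1.74e+01]
```

View pics/w1.png

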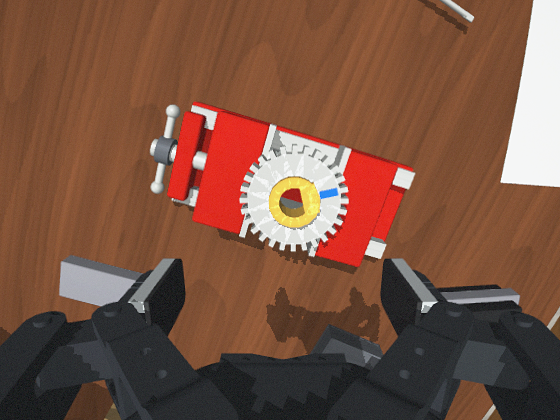

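The wrist view shows the boss at about (294,202), with the flat on the right of the hole, and the blue mark at (329,193). I'll measure these by mask, then move to the block.

```bash
python3 - <<'E'
from h import *
d=load('w1');hsv=cv2.cvtColor(d['color'],cv2.COLOR_RGB2HSV)
big=lambda m:max(cv2.findContours(m,0,2)[0],key=cv2.contourArea)
m=cv2.inRange(hsv,(18,100,120),(34,255,255));m[250:]=0
b=big(m);mo=cv2.fitEllipse(b);print('boss',mo,'top',onz(d,[mo[0]],106)[0])
P=onz(d,b[:,0],106)[:,:2].astype(np.float32);print('circle',cv2.minEnclosingCircle(P))
c=big(cv2.inRange(hsv,(100,120,120),(125,255,255)));mm=cv2.minAreaRect(c);print('mark',mm);M=onz(d,[mm[0]],98)[0]
# gear outline: all gear pix (white+brass+blue)-> enclosing circle at tooth top height ~98
G=onz(d,[mo[0]],106)[0]
for C in (G[:2],np.array([582.3,211.2])):print(M, 'ang',np.degrees(np.arctan2(M[1]-C[1],M[0]-C[0])),np.hypot(*(M[:2]-C)))
bx=onz(d,cv2.boxPoints(mm),98)[:,:2];print('mark long axis',[np.degrees(np.arctan2(*(bx[i+1]-bx[i])[::-1])) for i in (0,1)],np.linalg.norm(np.diff(bx,axis=0),axis=1))
# hole contour (non-brass inside boss)
k=np.zeros_like(m);cv2.drawContours(k,[b],-1,255,-1);h=big(cv2.bitwise_and(k,cv2.bitwise_not(m)));e=cv2.minEnclosingCircle(onz(d,h[:,0],106)[:,:2].astype(np.float32));print('hole',e)
E
```

```text
boss ((293.9242248535156, 201.71290588378906), (50.35462188720703, 50.89949417114258), 94.15135192871094) top [584.6366705  212.78059909 106.        ]
circle ((585.2739868164062, 212.51979064941406), 22.999263763427734)
mark ((328.2951354980469, 193.04388427734375), (7.054146766662598, 17.879817962646484), 77.90524291992188)
[611.07203458 228.78278575  98.        ] ang 31.187884927410217 30.901431221199218
[611.07203458 228.78278575  98.        ] ang 31.429385433488008 33.719198214977254
mark long axis [np.float64(32.93257806681637), np.float64(-55.36876954034446)] [15.57553783  6.38599028 15.66376191]
hole ((580.7651977539062, 213.3253173828125), 12.210065841674805)
```

Request:
move_arm(
  targets="1 -3.4 -2.0 0.2 0 0 1.6;1 -3.4 -1.9 0.2 0 0 1.6;1 -3.4 -1.8 0.2 0 0 1.6;1 -3.4 -1.7 0.2 0 0 1.6;1 -3.4 -1.6 0.2 0 0 1.6",
)

```text
clock: 2.65
eef_pos: [535.3, 22.5, 230.3]
tool_rot: [3.141, -0.0, 1.785]
force: [1.2, -0.5, 1.0]
width: 85.3
gripper_force: 0.0
```

Request:
move_arm(
  targets="1 -3.4 -1.5 0.2 0 0 1.6;1 -3.4 -1.4 0.2 0 0 1.6;1 -3.4 -1.3 0.2 0 0 1.6;1 -3.4 -1.2 0.2 0 0 1.6;1 -3.4 -1.1 0.2 0 0 1.6",
)

```text
clock: 3.07
eef_pos: [497.7, -155.7, 220.4]
tool_rot: [3.141, -0.0, 1.645]
force: [-0.0, 0.4, 0.6]
width: 85.7
gripper_force: 0.0
```

```bash
python3 - <<'E'
from h import *
plan(480,-212,200,93)
E
```

```text
pos [ 497.7 -155.7  220.4] rpy [ 1.7998e+02 -1.0000e-02  9.4280e+01] q7 0.58 F [-0.   0.4  0.6]
shift cm [-5.482 -2.189  2.034] rot [ 0.02 -0.01  1.28]
```

Request:
move_arm(
  targets="1 -2.8 -0.1 0.5 0 0 0.6;1 -2.8 -0.1 0.5 0 0 0.6;1 0 0 0 0 0 0",
)

```text
clock: 3.32
eef_pos: [498.8, -217.2, 210.1]
tool_rot: [-3.141, 0.005, 1.617]
force: [0.6, 0.1, 0.7]
width: 85.4
gripper_force: 0.0
```

```bash
python3 - <<'E'
from h import *
d=snap('wrist','w2');plan(495.5,-212,200,90)
print(proj(d,[[495.5,-212,107]]))
E
```

```text
pos [ 499.1 -213.8  210.1] rpy [-1.7997e+02  1.0000e-01  9.2790e+01] q7 0.67 F [0.1 0.  0.4]
shift cm [ 0.195 -0.355  1.008] rot [-0.03  0.1   2.79]
[[275.72105491 199.06207849]]
```

View pics/w2.png

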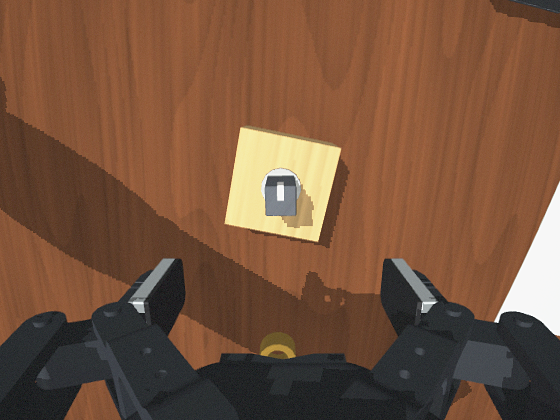

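The wrist view shows the head top at about (281,199), its faces nearly square to the picture and the white mark running up (tool +x). Next I'll measure its centre and yaw.

```bash
python3 - <<'E'
from h import *
d=load('w2');x0,y0=255,160
c=d['color'][y0:y0+65,x0:x0+55];g=cv2.cvtColor(c,cv2.COLOR_RGB2GRAY)
hsv=cv2.cvtColor(c,cv2.COLOR_RGB2HSV)
cv2.imwrite('pics/z2.png',cv2.resize(c[:,:,::-1],None,fx=9,fy=9,interpolation=cv2.INTER_NEAREST))
# block top
H=cv2.cvtColor(d['color'],cv2.COLOR_RGB2HSV);m=cv2.inRange(H,(18,60,150),(32,255,255));m[260:]=0
r=cv2.minAreaRect(max(cv2.findContours(m,0,2)[0],key=cv2.contourArea));print('block',r,onz(d,[r[0]],56))
dm=cv2.inRange(hsv,(90,0,30),(140,120,130));cn=max(cv2.findContours(dm,0,2)[0],key=cv2.contourArea);print(cv2.minAreaRect(cn),cv2.boundingRect(cn))
wm=cv2.inRange(c,(200,200,200),(255,255,255))
for k in cv2.findContours(wm,0,2)[0]:
    if cv2.contourArea(k)>10: print('white',cv2.minAreaRect(k))
E
```

```text
block ((281.5941162109375, 183.21041870117188), (102.54412841796875, 100.20243072509766), 10.885527610778809) [[ 499.81563682 -210.14005343   56.        ]]
((25.5, 35.0), (38.0, 31.0), 90.0) (10, 16, 32, 39)
white ((25.0, 32.5), (15.0, 6.0), 90.0)
white ((22.568967819213867, 20.172412872314453), (23.026222229003906, 39.18171691894531), 68.19859313964844)
```

View pics/z2.png

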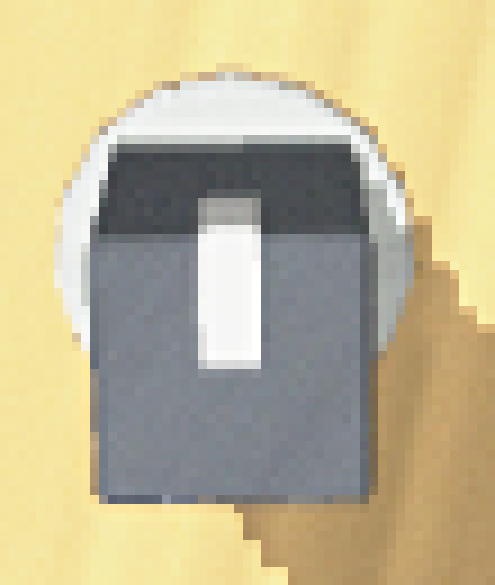

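The zoomed crop shows the head top spanning x 255+(10.8..40.9), y 160+(26.1..55.3), square to the tool within about half a degree, with its centre at about (280.4,200.2).

```bash
python3 - <<'E'
from h import *
d=load('w2')
print(onz(d,[(280.35,200.2)],107)[0], onz(d,[(265.3,185.6),(295.4,185.6),(295.4,214.8),(265.3,214.8)],107).round(1))
plan(*onz(d,[(280.35,200.2)],107)[0][:2],72,92.8)
E
```

```text
[ 499.05346462 -212.72861595  107.        ] [[ 487.2 -201.9  107. ]
 [ 509.8 -200.9  107. ]
 [ 511.2 -223.8  107. ]
 [ 488.  -224.9  107. ]]
pos [ 499.1 -213.8  210.1] rpy [-1.7997e+02  1.0000e-01  9.2790e+01] q7 0.67 F [0.1 0.  0.4]
shift cm [1.2600e-01 3.0000e-03 1.3808e+01] rot [-0.03  0.1  -0.01]
```

Request:
move_arm(
  targets="1 0.1 0 3.0 0 0 0;1 0 0 3.0 0 0 0;1 0 0 3.5 0 0 0;1 0 0 0 0 0 0;1 0 0 0 0 0 0",
)

```text
clock: 3.78
eef_pos: [499.1, -207.5, 114.4]
tool_rot: [-3.138, -0.002, 1.625]
force: [1.0, -0.2, 0.3]
width: 85.6
gripper_force: 0.0
```

```bash
python3 - <<'E'
from h import *
d=snap('wrist','w3');s=read_state();print(np.round(s['eef_pos'],1),proj(d,[s['eef_pos']]))
cv2.imwrite('pics/z3.png',cv2.resize(d['color'][150:350,100:460,::-1],None,fx=2.2,fy=2.2,interpolation=cv2.INTER_CUBIC))
E
```

```text
[ 500.5 -208.5  116. ] [[281.01806898 268.77240388]]
```

View pics/z3.png

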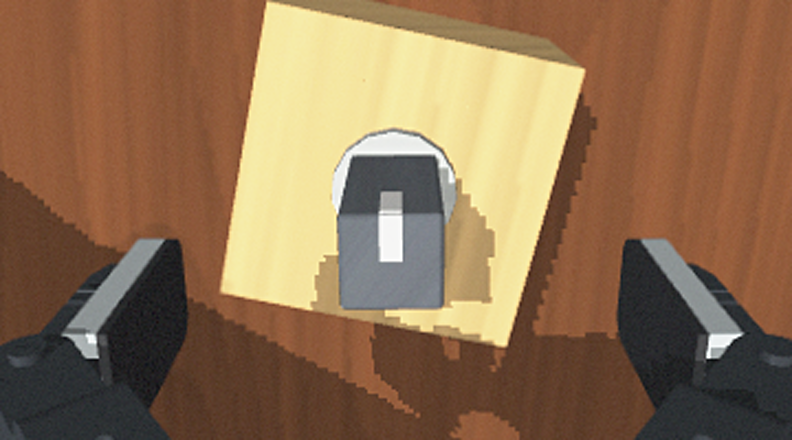

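The crop shows fingertip inner edges at x 186 and 621 (middle 403) and the head top at x 339..444 (middle 391). The head is therefore about 2 mm toward tool −y. I'll correct that and descend.

Request:
move_arm(
  targets="1 -0.38 -0.22 1.0 0 0 0;1 0 0 1.2 0 0 0;1 0 0 1.2 0 0 0;1 0 0 1.0 0 0 0;1 0 0 0 0 0 0",
)

```text
clock: 4.25
eef_pos: [497.8, -212.7, 70.7]
tool_rot: [-3.141, -0.001, 1.623]
force: [-0.0, 0.8, 0.4]
width: 85.5
gripper_force: 0.0
```

```bash
python3 - <<'E'
from h import *
plan(498.5,-212.4,72,93)
E
```

```text
pos [ 497.8 -212.7   70.7] rpy [-1.7997e+02 -3.0000e-02  9.3020e+01] q7 0.77 F [-0.   0.8  0.4]
shift cm [ 0.031  0.07  -0.125] rot [-0.03 -0.03  0.02]
```

Well placed; closing.

Request:
move_arm(
  targets="-1 0 0 -0.1 0 0 0;-1 0 0 0 0 0 0;-1 0 0 0 0 0 0;-1 0 0 0 0 0 0;-1 0 0 0 0 0 0",
)

```text
clock: 4.67
eef_pos: [498.3, -212.9, 72.8]
tool_rot: [3.141, 0.0, 1.623]
force: [-4.8, 0.8, 3.6]
width: 25.4
gripper_force: 2.5
```

Request:
move_arm(
  targets="-1 0 0 0 0 0 0;-1 0 0 0 0 0 0;-1 0 0 0 0 0 0;-1 0 0 0 0 0 0;-1 0 0 0 0 0 0",
)

```text
clock: 5.08
eef_pos: [498.1, -212.9, 72.8]
tool_rot: [3.141, -0.0, 1.623]
force: [-1.7, 0.8, 6.7]
width: 23.3
gripper_force: 59.3
```

Request:
move_arm(
  targets="-1 0 0 -0.5 0 0 0;-1 0 0 -1 0 0 0;-1 0 0 -2 0 0 0;-1 0 0 -2.5 0 0 0;-1 0 0 -2.5 0 0 0",
)

```text
clock: 5.5
eef_pos: [497.3, -212.6, 158.1]
tool_rot: [-3.14, -0.001, 1.623]
force: [0.5, 0.4, -4.4]
width: 23.2
gripper_force: 59.3
```

Request:
move_arm(
  targets="-1 0 0 -2.5 0 0 0;-1 0 0 -2.5 0 0 0;-1 0 0 -1.2 0 0 0;-1 0 0 0 0 0 0;-1 0 0 0 0 0 0",
)

```text
clock: 5.92
eef_pos: [498.0, -212.7, 219.7]
tool_rot: [3.141, 0.0, 1.623]
force: [-0.6, 0.8, -4.9]
width: 23.2
gripper_force: 59.6
```

```bash
python3 - <<'E'
from h import *
s=read_state();print(s['width'],s['gripper_force'])
d=snap('scene','s4');d2=snap('wrist','w4')
x,y,z=s['eef_pos'];o=[x,y,z-66.8]
u,v=proj(d,[o])[0].astype(int);print(u,v)
A=cv2.resize(d['color'][v-60:v+30,u-45:u+45,::-1],(390,390),interpolation=cv2.INTER_CUBIC)
B=cv2.resize(d2['color'][190:340,205:355,::-1],(390,390),interpolation=cv2.INTER_CUBIC)
cv2.imwrite('pics/z4.png',np.hstack([A,B]))
plan(584,212,200,33)
E
```

```text
23.218257804225853 59.56519067287445
193 222
pos [ 497.1 -212.2  218.2] rpy [-1.7986e+02 -7.0000e-02  9.3010e+01] q7 0.67 F [-0.2 -0.6 -3.6]
shift cm [41.902 10.912  1.843] rot [-1.600e-01  1.000e-02  6.001e+01]
```

View pics/z4.png

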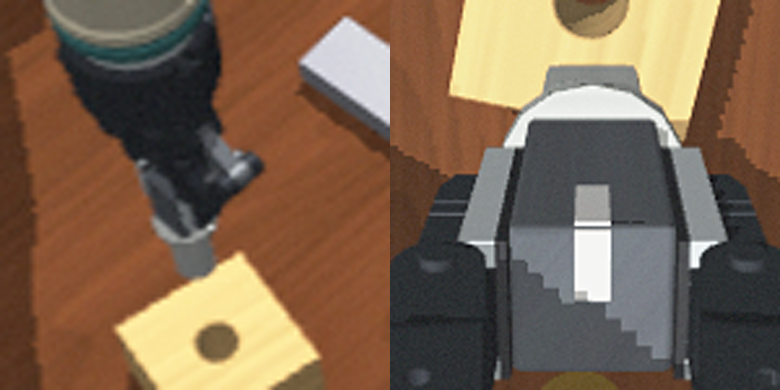

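Grip confirmed: the head is square between the pads, the flat faces tool +x, and the spindle is clear of the block. I'll carry it to above the gear, staying high.

Request:
move_arm(
  targets="-1 2 0.5 0 0 0 0;-1 3.5 0.91 0 0 0 0;-1 3.5 0.91 0 0 0 0;-1 3.5 0.91 0 0 0 0;-1 3.5 0.91 0 0 0 0",
)

```text
clock: 6.43
eef_pos: [530.1, -49.3, 217.7]
tool_rot: [-3.138, -0.0, 1.622]
force: [1.4, -0.0, -4.2]
width: 23.4
gripper_force: 59.3
```

Request:
move_arm(
  targets="-1 3.5 0.91 0 0 0 0;-1 3.5 0.91 0 0 0 0;-1 3.5 0.91 0 0 0 0;-1 3.5 0.91 0 0 0 0;-1 3.5 0.91 0 0 0 0",
)

```text
clock: 6.85
eef_pos: [566.3, 127.8, 217.6]
tool_rot: [-3.138, 0.001, 1.623]
force: [1.2, -0.3, -4.9]
width: 23.5
gripper_force: 59.3
```

Request:
move_arm(
  targets="-1 3.5 0.91 0 0 0 0;-1 3.5 0.91 0 0 0 0;-1 1.4 0.4 0 0 0 6;-1 0 0 0 0 0 6;-1 0 0 0 0 0 6",
)

```text
clock: 7.27
eef_pos: [583.8, 213.1, 216.8]
tool_rot: [-3.138, 0.002, 1.307]
force: [-0.0, -0.9, -4.6]
width: 22.9
gripper_force: 59.4
```

Request:
move_arm(
  targets="-1 0 0 0 0 0 6;-1 0 0 0 0 0 6;-1 0 0 0 0 0 6;-1 0 0 0 0 0 6;-1 0 0 0 0 0 6",
)

```text
clock: 7.68
eef_pos: [584.0, 211.0, 217.2]
tool_rot: [-3.14, 0.003, 0.78]
force: [0.3, 0.4, -4.4]
width: 23.3
gripper_force: 59.4
```

Request:
move_arm(
  targets="-1 0 0 0 0 0 6;-1 0 0 0 0 0 6;-1 0 0 0 0 0 0;-1 0 0 0 0 0 0;-1 0 0 0 0 0 0",
)

```text
clock: 8.1
eef_pos: [584.6, 211.2, 218.3]
tool_rot: [-3.141, 0.002, 0.579]
force: [-0.8, -0.9, -3.8]
width: 23.2
gripper_force: 59.4
```

```bash
python3 - <<'E'
from h import *
plan(584.4,211.8,180,33)
E
```

```text
pos [584.6 211.2 218.3] rpy [-1.7998e+02  1.0000e-01  3.3150e+01] q7 -0.92 F [-0.8 -0.9 -3.8]
shift cm [ 0.026 -0.064  3.828] rot [-0.02  0.1   0.15]
```

Request:
move_arm(
  targets="-1 0.03 -0.06 1.5 0 0 0;-1 0 0 1.5 0 0 0;-1 0 0 0.8 0 0 0;-1 0 0 0 0 0 0;-1 0 0 0 0 0 0",
)

```text
clock: 8.52
eef_pos: [584.9, 211.7, 181.1]
tool_rot: [-3.141, 0.001, 0.576]
force: [0.4, 0.1, -3.8]
width: 23.4
gripper_force: 59.4
```

Request:
move_arm(
  targets="-1 0 0 0.15 0 0 0;-1 0 0 0.15 0 0 0;-1 0 0 0.15 0 0 0;-1 0 0 0.1 0 0 0;-1 0 0 0.1 0 0 0",
)

```text
clock: 8.93
eef_pos: [585.1, 212.0, 174.9]
tool_rot: [-3.142, -0.0, 0.576]
force: [0.5, -0.3, -3.8]
width: 23.3
gripper_force: 59.4
```

Request:
move_arm(
  targets="-1 0 0 0.1 0 0 0;-1 0 0 0.1 0 0 0;-1 0 0 0.1 0 0 0;-1 0 0 0 0 0 0",
)

```text
clock: 9.27
eef_pos: [584.9, 211.9, 171.5]
tool_rot: [-3.141, 0.0, 0.576]
force: [0.0, 0.2, -3.8]
width: 23.3
gripper_force: 59.4
```

No contact; the tip is at or below the mouth. Continuing gently.

Request:
move_arm(
  targets="-1 0 0 0.1 0 0 0;-1 0 0 0.1 0 0 0;-1 0 0 0 0 0 0",
)

```text
clock: 9.52
eef_pos: [584.9, 211.9, 169.6]
tool_rot: [-3.141, 0.0, 0.576]
force: [-0.0, -0.1, -4.5]
width: 23.5
gripper_force: 59.4
```

Request:
move_arm(
  targets="-1 0 0 0.1 0 0 0;-1 0 0 0.1 0 0 0;-1 0 0 0 0 0 0",
)

```text
clock: 9.77
eef_pos: [584.9, 211.9, 167.5]
tool_rot: [-3.141, 0.0, 0.576]
force: [-0.7, -0.2, -3.9]
width: 23.1
gripper_force: 59.4
```

Request:
move_arm(
  targets="-1 0 0 0.2 0 0 0;-1 0 0 0.2 0 0 0;-1 0 0 0.2 0 0 0;-1 0 0 0.2 0 0 0;-1 0 0 0 0 0 0",
)

```text
clock: 10.18
eef_pos: [584.9, 211.9, 159.2]
tool_rot: [-3.141, 0.001, 0.576]
force: [0.1, -0.1, -4.1]
width: 23.2
gripper_force: 59.5
```

Request:
move_arm(
  targets="-1 0 0 0.2 0 0 0;-1 0 0 0.3 0 0 0;-1 0 0 0.3 0 0 0;-1 0 0 0.3 0 0 0;-1 0 0 0 0 0 0",
)

```text
clock: 10.6
eef_pos: [584.8, 211.9, 148.0]
tool_rot: [-3.142, 0.001, 0.576]
force: [-1.5, 0.4, -4.9]
width: 23.3
gripper_force: 59.4
```

Request:
move_arm(
  targets="-1 0 0 0.3 0 0 0;-1 0 0 0.3 0 0 0;-1 0 0 0.3 0 0 0;-1 0 0 0.3 0 0 0;-1 0 0 0 0 0 0",
)

```text
clock: 11.02
eef_pos: [584.8, 211.9, 136.0]
tool_rot: [-3.141, 0.001, 0.576]
force: [-0.6, 0.8, -4.7]
width: 22.6
gripper_force: 59.4
```

Request:
move_arm(
  targets="-1 0 0 0.3 0 0 0;-1 0 0 0.3 0 0 0;-1 0 0 0.2 0 0 0;-1 0 0 0.1 0 0 0;-1 0 0 0 0 0 0",
)

```text
clock: 11.43
eef_pos: [584.9, 211.9, 127.4]
tool_rot: [-3.141, 0.0, 0.576]
force: [-1.8, 0.2, -5.0]
width: 23.4
gripper_force: 59.5
```

Now feeling for the collar seating.

Request:
move_arm(
  targets="-1 0 0 0.1 0 0 0;-1 0 0 0.1 0 0 0;-1 0 0 0.1 0 0 0;-1 0 0 0 0 0 0",
)

```text
clock: 11.77
eef_pos: [584.9, 211.9, 124.6]
tool_rot: [-3.141, 0.0, 0.576]
force: [-2.7, 1.0, -3.2]
width: 23.4
gripper_force: 59.5
```

Request:
move_arm(
  targets="-1 0 0 0.05 0 0 0;-1 0 0 0.05 0 0 0;-1 0 0 0 0 0 0",
)

```text
clock: 12.02
eef_pos: [584.9, 212.0, 123.7]
tool_rot: [-3.141, 0.0, 0.576]
force: [-2.7, 0.6, -2.7]
width: 23.4
gripper_force: 59.5
```

Request:
move_arm(
  targets="-1 0 0 0.05 0 0 0;-1 0 0 0.05 0 0 0;-1 0 0 0 0 0 0",
)

```text
clock: 12.27
eef_pos: [584.9, 211.9, 122.9]
tool_rot: [-3.141, 0.0, 0.576]
force: [-2.7, 1.4, -1.3]
width: 23.0
gripper_force: 59.8
```

Request:
move_arm(
  targets="-1 0 0 0.04 0 0 0;-1 0 0 0 0 0 0",
)

```text
clock: 12.43
eef_pos: [584.9, 212.0, 122.9]
tool_rot: [-3.141, -0.0, 0.576]
force: [-4.2, -0.6, 3.2]
width: 23.4
gripper_force: 60.5
```

Request:
move_arm(
  targets="-1 0 0 0.04 0 0 0;-1 0 0 0 0 0 0",
)

```text
clock: 12.6
eef_pos: [585.0, 211.9, 122.9]
tool_rot: [-3.141, -0.0, 0.576]
force: [-5.8, 1.0, 5.6]
width: 23.3
gripper_force: 61.0
```

The collar is bearing on the boss: z has stopped at 122.9, as predicted, with the force rising. Releasing.

Request:
move_arm(
  targets="0 0 0 0 0 0 0;0.3 0 0 0 0 0 0;0.5 0 0 0 0 0 0;0.5 0 0 0 0 0 0;0.5 0 0 0 0 0 0",
)

```text
clock: 13.02
eef_pos: [585.7, 211.7, 122.1]
tool_rot: [3.141, -0.001, 0.576]
force: [-0.0, -0.2, 0.3]
width: 64.3
gripper_force: 0.0
```

Request:
move_arm(
  targets="0.5 0 0 -1 0 0 0;0.5 0 0 -2 0 0 0;0.5 0 0 -3 0 0 0;0.5 0 0 -3 0 0 0;0.5 0 0 -3 0 0 0",
)

```text
clock: 13.43
eef_pos: [585.1, 211.5, 243.9]
tool_rot: [3.141, -0.0, 0.575]
force: [1.3, 0.7, 0.4]
width: 64.1
gripper_force: 0.0
```

```bash
python3 - <<'E'
from h import *
s=read_state();print(np.round(s['eef_pos'],1),s['width'],np.round(s['force'],1))
d2=snap('wrist','w9');d=snap('scene','s9')
A=cv2.resize(d['color'][115:205,285:375,::-1],(390,390),interpolation=cv2.INTER_CUBIC)
B=cv2.resize(d2['color'][120:320,180:380,::-1],(390,390),interpolation=cv2.INTER_CUBIC)
cv2.imwrite('pics/z9.png',np.hstack([A,B]))
E
```

```text
[585.1 211.5 243.9] 64.12024545005137 [1.3 0.7 0.4]
```

View pics/z9.png

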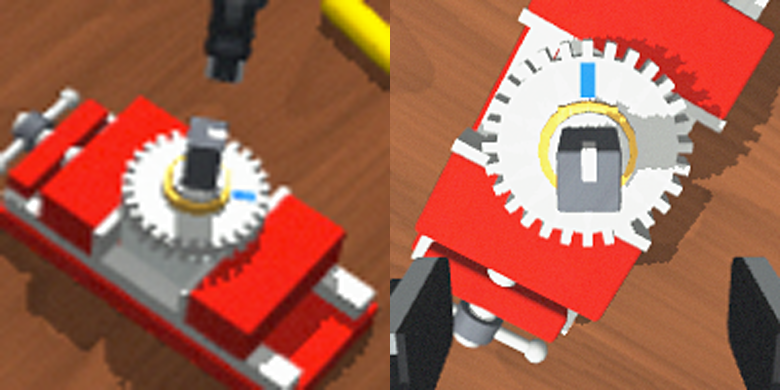

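The views show the spindle upright with its collar down on the boss, the white mark lined up with the blue one, and the fingers clear. Handing in.

```bash
python3 -c "
from cell import order; print(order.finish_job())"
```

```text
the job is handed in; nothing more can be done
None
```

The spindle is seated through the gear with its collar on the brass boss and released, and the job was handed in at about 13.5 s; no verdict came back, but forces stayed light throughout and the arm never came near the bystanders.

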